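# Feel for rock on the counter scale and press the proud stud home

## Robot

A 6-joint arm with a two-finger parallel gripper is mounted at the origin on the work surface. World frame = base frame: x ahead of the robot, y to its left, z up, the work surface at z = 0. Lengths are in m, angles in degrees, forces in N, time in s.
With the tool pointing down it reaches from about 0.35 to 0.925 m from the base axis. Payload 6.4 kg.
Tool frame: the origin (TCP) lies midway between the tips of the shut fingers; the grasp point (between the pads) lies 19 mm behind it (grip_depth is the distance from the TCP to the grasp point, in m); z points along the fingers, x is the direction in which the jaws open and shut, and the axes are right-handed (so a half turn about z gives the same grasp; the last joint's range is limited). The gripper opens to 94 mm and grips with 3 to 60 N. Pads are 16 mm wide; open, the fingers measure 119 mm over their backs; the gripper's body (75 mm by 177 mm) begins 78 mm behind the grasp point.
Start: joints at [64.91, 14.043, 89.255, -0, 76.702, -9.975], TCP at [0.169, 0.628, 0.205] pointing down, gripper open.
Joint ranges: [-179.41, 179.41], [-58.25, 129.5], [7.25, 145.43], [-54.29, 234.29], [11.92, 165.04], [-157.13, 157.13]. Speed limits (degrees/s): [147.25, 147.25, 180, 180, 180, 180].

## Interface

Orientations are given as [roll, pitch, yaw] about the fixed x, y, z axes, in that order (R = Rz(yaw) Ry(pitch) Rx(roll)).
In Python, from station import * gives the robot as it stands. The module is installed in compiled form; this text tells all that it offers.
- The arm moves only by the tool jog_arm, never from a script. Its argument "deltas" is text: rows parted by semicolons, each of 7 numbers parted by spaces: the turn, a rotation vector about the tool's x, y, z in rad, then the shift along the tool's x, y, z in cm, then the closure, from -1 (fully open) to 1 (shut). In form: ax ay az dx dy dz claw; .... A call has 1 to 20 rows; each row is the pose to reach, as a shift and turn from the pose commanded when the call began, along the tool's axes at that moment; what a row does not reach only later rows make up. A row lasts 1/10 s, in which the tool goes at most 50 mm and 8.59 degrees, less where a joint would pass 70% of its speed; a pose out of reach is approached as far as the arm can. A call with a gripper value outside its range is refused whole. The fingers move at their own pace and stop on an object; "squeeze" is the grip in N (left out, the last holds). Time passes only in rows, so rows that repeat a pose let the fingers close. It gives the time, the measured TCP pose, the force and the opening at its end, in the units of the state.
- state(): the state, without advancing time (a new reading comes with each control period).
- grab_frame(name): name is "scene" or "top" or "wrist"; returns a dict with "frame" (400x640x3 uint8, red, green, blue), "fov_y" (degrees; the focal length in pixels is half the picture's height over the tangent of half this angle, whatever the lens; pixels are square), "cx", "cy" (the principal point, pixels), "k1" (the pictures are not rectified: a ray, as slopes to the right and down, at radius r is drawn at 1 + k1 r^2 times it, then the intrinsics apply), "rvec" (rotation vector, rad) and "tvec" (3), from world to camera coordinates, as OpenCV has them. Camera axes: x right, y down, z forward; pixel columns grow to the right and rows downward; lengths in m; the calibration is good to about 2 mm. A picture is of the moment at which its call begins. There is no depth.
- close_job(): hands the job in, once; it reports no verdict.
The state is a dict: "time_s": time; "joint_positions": joint angles; "qvel": joint speeds; "joint_torque": joint torques, N m; "tcp_pos": TCP position; "orientation": TCP orientation; "force": force on the tool from outside, world axes, zero at the start; "torque": the same for the moment, N m; "opening": finger opening in m.
Only numpy, scipy, OpenCV 4.12 (cv2) and the standard library are available. Lean on these libraries where they do the work, as an engineer would, in place of code of your own. Each camera call takes 0.05 s, during which the arm holds its last target. There are 200 camera calls.

## Task

The pan of the counter scale rocks because the stud in its carrier stands too high: lay the straightedge lengthwise across the carrier's two rest bars, centred over the slot with the stud, let go, and press down lightly over the rest bars, first its left end and then its right end as the robot sees it, to feel how it rocks. Then bear down on it above the stud, firmly but without overloading the scale, until it beds on both rest bars, and press the left end and then the right end once more to make sure that it no longer rocks. Push only on the straightedge, never on the carrier itself, leave the straightedge lying bedded there, and leave everything else on the counter alone.

Things in the scene. Friction and masses are not known exactly. Their poses are not given: they have to be found in the camera images.
- scale: white spring scale without its pan, casing 200 mm (x) by 230 mm (y), 112 mm high, standing fast on the counter. Origin: centre of its underside; x points away from the robot, y to the robot's left (turned by up to 0.25 rad). Its spring lets the carrier on top sink straight down under load, without tilting, by several millimetres, and rise again; more than 25 N in all on the carrier overloads the scale.
- carrier: dark steel plate on top of the scale, 90 mm (x) by 190 mm (y), that normally holds the pan. On it stand two bright rest bars, each 80 mm along x and 12 mm wide, centred at y = +80 and -80 mm, tops 8 mm above the plate. Origin: midway between the bars at the level of their tops (146 mm above the counter unloaded); axes as the scale's, z up. Sprung: see scale.
- slot (a point): middle of the dark slot along the carrier's y axis; same point as the carrier's origin. In the slot sits one round flat-topped steel stud, 18 mm across, anywhere from y = -32 to +32 mm (unmeasured, stays put along the slot), its top 3 to 4.5 mm above the bars' tops. A stiff push fit: it slides down only under more than about 10 N on the stud itself, and stays where it is left.
- straightedge: straight aluminium box-section bar, 240 mm long (x axis), 30 mm wide (y), 20 mm high (z), about 0.2 kg, lying flat and loose on the counter left or right of the scale, pointing roughly away from the robot. Origin: centre of its underside. Pressed at one end it tips over the stud until that end meets its rest bar and the other rises. Bedded, its underside is at the carrier's z = 0.
- end_a (a point): point on the straightedge's underside, on its centre line, 115 mm from the origin along its +x axis
- end_b (a point): point on the straightedge's underside, on its centre line, 115 mm from the origin along its -x axis
- scoop: a steel scoop with a wooden handle, 185 mm long, 31 mm high, lying on the counter. Origin: centre of its underside. Bystander.
- pan: the scale's own shallow steel pan, 150 mm across, 22 mm high, lying on the counter; leave it there. Origin: centre of its underside. Bystander.
- tin: a food tin with a red band, 74 mm across, 110 mm high. Origin: centre of its underside. Bystander.
- jar: a glass jar with a brass lid, 68 mm across, 100 mm high. Origin: centre of its underside. Bystander.
- oil: an oil bottle with a yellow cap, 70 mm across, 200 mm high. Origin: centre of its underside. Bystander.
- weight_big: a brass knob weight, 44 mm across, 50 mm high. Origin: centre of its underside. Bystander.
- weight_small: a brass knob weight, 34 mm across, 38 mm high. Origin: centre of its underside. Bystander.
There are look-alikes about, which are no part of the job. Of the things that look like the straightedge, the larger one is meant.

How it is judged:
By the outcome, as a careful person would: the job done as asked, in the order asked, and still so for the second after the job is handed in, with the robot touching nothing.
It also fails if it takes over 64 s, if anything falls off the work surface, if the arm or the gripper's body presses on something with over 40 N, if the wrist force passes 120 N, or if a joint passes its speed limit or range.

## Working session

There is one attempt and no reset: what is moved stays moved. The work goes in short steps, Python scripts to look and compute and a tool call to move; the robot and the scene stay as the last step left them, time stands still between calls to the robot, and variables do not carry over. Pictures are saved under pics/ and viewed, about 8 in all and at most 12, crops included, and the job is handed in when it is done.

Besides the shell and the picture viewer there is one more tool, called after ">>>" as a command line: name --argument value ..., lists and objects as JSON in quotes. jog_arm: Moves the arm, as the interface text tells. Its arguments: {"type":"object","properties":{"deltas":{"type":"string"},"squeeze":{"type":"number"}},"required":["deltas"]}

```bash
mkdir -p pics; cat > h.py <<'E'
import numpy as np, cv2
from station import *
def cam(name,fn=None):
    g=grab_frame(name)
    if fn: cv2.imwrite('pics/'+fn,g['frame'][:,:,::-1])
    return g
def K(g):
    f=g['frame'].shape[0]/2/np.tan(np.radians(g['fov_y']/2))
    return np.array([[f,0,g['cx']],[0,f,g['cy']],[0,0,1.]])
def D(g): return np.array([g['k1'],0,0,0.])
def ray(g,uv,z):
    "pixels -> world points on plane z"
    p=cv2.undistortPoints(np.array(uv,float).reshape(-1,1,2),K(g),D(g)).reshape(-1,2)
    R=cv2.Rodrigues(np.array(g['rvec'],float))[0];t=np.array(g['tvec'],float).ravel()
    d=np.c_[p,np.ones(len(p))]@R; c=-R.T@t
    return c+d*((z-c[2])/d[:,2])[:,None]
def proj(g,P):
    return cv2.projectPoints(np.array(P,float).reshape(-1,1,3),np.array(g['rvec'],float),np.array(g['tvec'],float),K(g),D(g))[0].reshape(-1,2)
E
python3 - <<'E'
from h import *
a=cam('top','top1.png'); b=cam('scene','scene1.png')
for g in (a,b): print({k:np.round(v,4) for k,v in g.items() if k!='frame'})
s=state(); print(s)
cv2.imwrite('pics/both.png',cv2.resize(np.vstack([a['frame'],b['frame']])[:,:,::-1],None,fx=.75,fy=.75))
E
```

```text
{'fov_y': np.float64(52.773), 'cx': np.float64(320.4591), 'cy': np.float64(200.7731), 'k1': np.float64(0.023), 'rvec': array([ 2.1731, -2.1456,  0.133 ]), 'tvec': array([0.0592, 0.5725, 1.0907])}
{'fov_y': np.float64(50.4869), 'cx': np.float64(326.8955), 'cy': np.float64(208.3201), 'k1': np.float64(-0.0507), 'rvec': array([ 2.4421,  0.965 , -0.2847]), 'tvec': array([-0.4472, -0.1963,  1.4997])}
{'time_s': 0.1, 'joint_positions': array([ 6.49111256e+01,  1.40797231e+01,  8.93161025e+01,  1.24013421e-04,
        7.67027491e+01, -9.97494153e+00]), 'qvel': array([-0.03024197, -0.04056211, -0.13629474, -0.06202288, -0.05237014,
        0.12004355]), 'joint_torque': array([ 2.59039757e-05, -4.16919386e+01, -3.15525484e+01,  6.86145667e-02,
        3.10720224e-02, -7.35715753e-05]), 'tcp_pos': array([0.16924185, 0.62702804, 0.20447708]), 'orientation': array([-1.79982806e+02,  9.70637320e-02,  7.48860531e+01]), 'force': array([-0.17292886, -0.5524225 ,  0.68137788]), 'torque': array([0.02154512, 0.00108072, 0.0169097 ]), 'opening': 0.09419955952249788}
```

View pics/both.png

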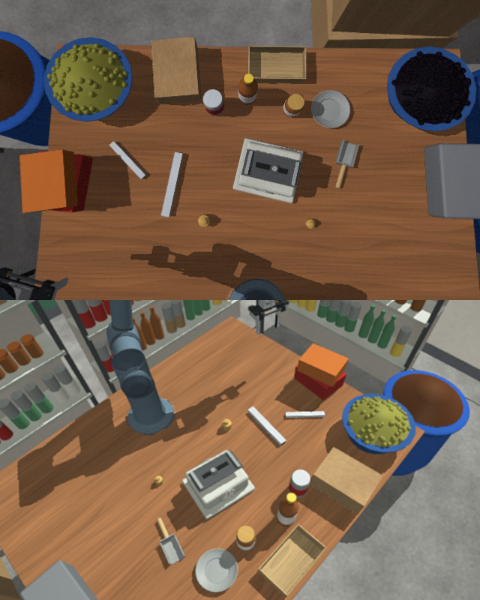

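The top view shows the larger straightedge at about (230,245) full-res, the shorter look-alike at (170,213), and the scale at about (358,226). Next I'll measure the bar and the carrier.

```bash
python3 - <<'E'
from h import *
g=cam('top'); im=g['frame'].astype(int)
hsv=cv2.cvtColor(g['frame'],cv2.COLOR_RGB2HSV)
m=((hsv[:,:,1]<60)&(hsv[:,:,2]>110)).astype(np.uint8)
m2=m.copy();m2[:, :205]=0;m2[:,255:]=0;m2[:195]=0;m2[295:]=0
c=max(cv2.findContours(m2,0,1)[0],key=cv2.contourArea)
P=ray(g,c.reshape(-1,2),0.02)[:,:2]
r=cv2.minAreaRect((P*1000).astype(np.float32)); print('bar z=.02',r, cv2.boxPoints(r))
crop=g['frame'][175:275,300:420]
cv2.imwrite('pics/crop1.png',cv2.resize(crop[:,:,::-1],None,fx=6,fy=6,interpolation=cv2.INTER_CUBIC))
E
```

```text
bar z=.02 ((445.8111877441406, 320.64093017578125), (30.691009521484375, 240.56495666503906), 80.0785140991211) [[324.68356 326.24942]
 [561.6508  284.80045]
 [566.93884 315.03244]
 [329.97156 356.4814 ]]
```

View pics/crop1.png

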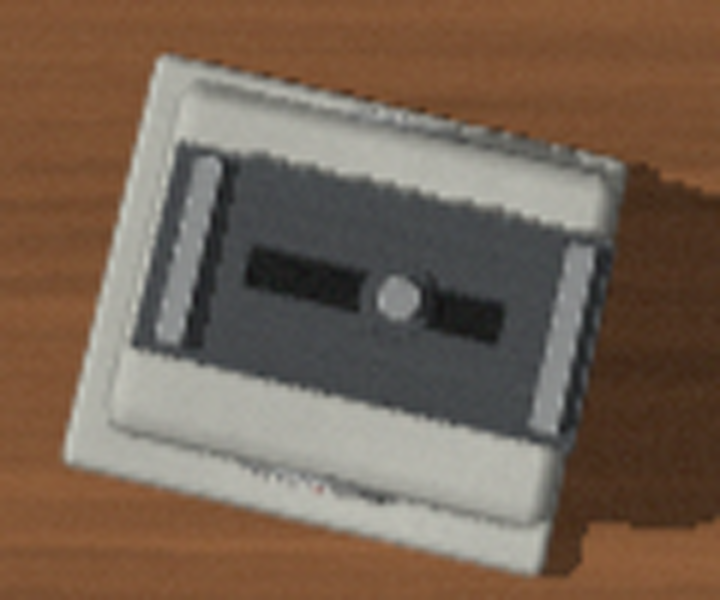

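The crop shows the left rest bar running (208,158)–(168,342), the right one (580,245)–(545,432), and the stud at (399,297), right of the slot's middle. I'll refine these with masks.

```bash
python3 - <<'E'
from h import *
g=cam('top'); im=g['frame'][175:275,300:420].mean(2)
big=cv2.resize(im.astype(np.float32),None,fx=6,fy=6,interpolation=cv2.INTER_CUBIC)
m=((big>112)).astype(np.uint8)
def near(seed,halfx,halfy):
    n,l,st,ce=cv2.connectedComponentsWithStats(m)
    k=l[seed[1],seed[0]]; print(seed,k,st[k]); return (l==k).astype(np.uint8)
out={}
for nm,s,z in (('L',(188,250),.146),('R',(562,340),.146),('stud',(399,297),.15)):
    q=near(s,0,0); c=max(cv2.findContours(q,0,1)[0],key=cv2.contourArea).reshape(-1,2)
    P=ray(g,(c+.5)/6-.5+[300,175],z)[:,:2]*1000
    r=cv2.minAreaRect(P.astype(np.float32)); print(nm,r); out[nm]=np.array(r[0])
L,R=out['L'],out['R'];o=(L+R)/2;y=(L-R);print('dist',np.linalg.norm(y));y/=np.linalg.norm(y)
print('origin',o,'yaw',np.degrees(np.arctan2(-y[0],y[1])),'stud y',(out['stud']-o)@y)
E
```

```text
(188, 250) 6 [ 155  156   66  188 4817]
L ((520.2374877929688, 39.948402404785156), (11.8872709274292, 80.35851287841797), 77.42218017578125)
(562, 340) 7 [ 530  244   63  191 5038]
R ((484.8343505859375, -115.72847747802734), (11.868647575378418, 79.39274597167969), 77.36024475097656)
(399, 297) 8 [ 378  277   41   43 1310]
stud ((499.93536376953125, -46.949058532714844), (16.103717803955078, 16.12995719909668), 54.455265045166016)
dist 159.6517242442045
origin [502.53591919 -37.89003754] yaw -12.811974934762425 stud y -9.410157960541303
```

>>> jog_arm --deltas "0 0 -0.09 -22.5 34.75 9 -1;0 0 -0.09 -22.5 34.75 9 -1;0 0 -0.09 -22.5 34.75 9 -1;0 0 -0.09 -22.5 34.75 9 -1;0 0 -0.09 -22.5 34.75 9 -1;0 0 -0.09 -22.5 34.75 9 -1;0 0 -0.09 -22.5 34.75 9 -1;0 0 -0.09 -22.5 34.75 9 -1;0 0 -0.09 -22.5 34.75 9 -1;0 0 -0.09 -22.5 34.75 9 -1;0 0 -0.09 -22.5 34.75 9 -1;0 0 -0.09 -22.5 34.75 9 -1;0 0 -0.09 -22.5 34.75 12 -1;0 0 -0.09 -22.5 34.75 14 -1;0 0 -0.09 -22.5 34.75 14 -1;0 0 -0.09 -22.5 34.75 14 -1"

```text
time_s: 1.8
tcp_pos: [0.4458, 0.3206, 0.0659]
orientation: [180.0, -0.0, 80.1]
force: [0.5, -0.5, -0.2]
opening: 0.0941
```

```bash
cat >> h.py <<'E'
def to(x,y,z,yaw):
    "turn about tool z (rad) and shift (cm) in tool axes from measured pose to world target (m, deg)"
    s=state(); o=s['orientation']; w=np.radians(o[2])
    from scipy.spatial.transform import Rotation as Ro
    R=Ro.from_euler('xyz',o,degrees=True); T=Ro.from_euler('xyz',[180,0,yaw],degrees=True)
    print('pose',np.round(s['tcp_pos'],4),np.round(o,2),'F',np.round(s['force'],2),'t',s['time_s'],'open',s['opening'])
    print('rot',np.round((R.inv()*T).as_rotvec(),4),'shift cm',np.round(R.inv().apply(np.array([x,y,z])-s['tcp_pos'])*100,2))
E
python3 - <<'E'
from h import *
to(.4458,.3206,.006,80.08)
g=cam('wrist','w1.png')
E
```

```text
pose [0.4458 0.3206 0.0659] [ 1.800e+02 -1.000e-02  8.014e+01] F [ 0.49 -0.54 -0.17] t 1.8 open 0.0941265789345933
rot [ 0.0001 -0.0001  0.001 ] shift cm [-0.   -0.    5.99]
```

View pics/w1.png

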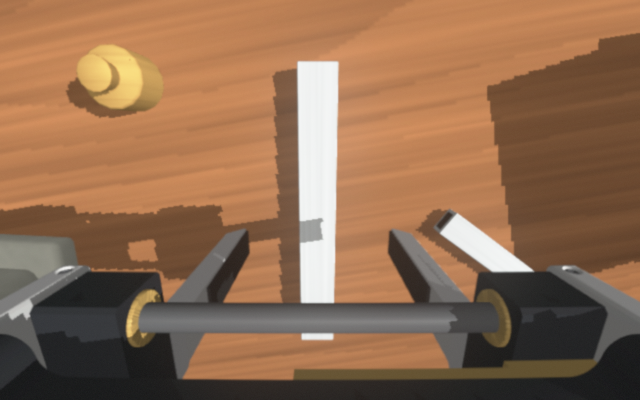

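The wrist view shows the bar running (318,62)–(317,338), centred and square between the fingers. I'll descend and grip.

>>> jog_arm --deltas "0 0 0 0 0 4 -1;0 0 0 0 0 6 -1;0 0 0 0 0 6 -1;0 0 0 0 0 6 1;0 0 0 0 0 6 1;0 0 0 0 0 6 1;0 0 0 0 0 6 1;0 0 0 0 0 6 1;0 0 0 0 0 6 1;0 0 0 0 0 6 1;0 0 0 0 0 6 1" --squeeze 25

```text
time_s: 2.95
tcp_pos: [0.4463, 0.3197, 0.0054]
orientation: [-180.0, 0.0, 80.0]
force: [0.2, 0.1, 0.4]
opening: 0.0336
```

>>> jog_arm --deltas "0 0 0 0 0 0 1;0 0 0 0 0 0 1;0 0 0 0 0 -3 1;0 0 0 0 0 -8 1;0 0 0 0 0 -13 1;0 0 0 0 0 -18 1;0 0 0 0 0 -22 1;0 0 0 0 0 -22 1;0 0 0 0 0 -22 1"

```text
time_s: 3.85
tcp_pos: [0.4463, 0.3197, 0.2256]
orientation: [180.0, -0.0, 80.0]
force: [0.4, -1.1, -1.7]
opening: 0.0299
```

```bash
python3 - <<'E'
from h import *
to(.5025,-.0379,.21,-12.8)
g=cam('wrist','w2.png')
E
```

```text
pose [0.4463 0.3197 0.2256] [ 1.7996e+02 -3.0000e-02  8.0050e+01] F [ 0.37 -1.11 -1.72] t 3.85 open 0.029905991991511654
rot [ 1.0000e-04 -9.0000e-04  1.6205e+00] shift cm [-34.25  11.72   1.55]
```

View pics/w2.png

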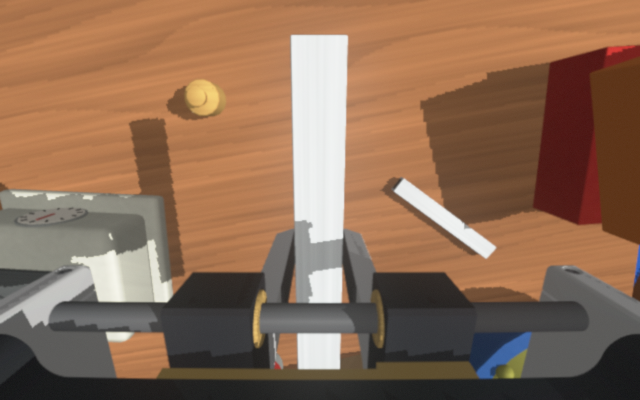

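The bar is gripped square and level (293–347 px wide strip between the pads). Now I'll carry it over the carrier.

>>> jog_arm --deltas "0 0 1.62 -34.25 11.7 0 1;0 0 1.62 -34.25 11.7 0 1;0 0 1.62 -34.25 11.7 0 1;0 0 1.62 -34.25 11.7 0 1;0 0 1.62 -34.25 11.7 0 1;0 0 1.62 -34.25 11.7 0 1;0 0 1.62 -34.25 11.7 0 1;0 0 1.62 -34.25 11.7 0 1;0 0 1.62 -34.25 11.7 0 1;0 0 1.62 -34.25 11.7 0 1;0 0 1.62 -34.25 11.7 0 1;0 0 1.62 -34.25 11.7 0 1;0 0 1.62 -34.25 11.7 0 1;0 0 1.62 -34.25 11.7 0 1;0 0 1.62 -34.25 11.7 0 1"

```text
time_s: 5.4
tcp_pos: [0.5021, -0.0377, 0.225]
orientation: [-180.0, 0.1, -12.7]
force: [0.4, 0.2, -1.8]
opening: 0.0299
```

```bash
python3 - <<'E'
from h import *
to(.5025,-.0379,.16,-12.8)
g=cam('top');h=cam('scene','s2.png')
c=np.vstack([cv2.resize(x,(600,300),interpolation=cv2.INTER_CUBIC) for x in (g['frame'][150:300,210:510],h['frame'][150:300,150:450])])
cv2.imwrite('pics/c2.png',c[:,:,::-1])
E
```

```text
pose [ 0.5021 -0.0377  0.225 ] [-1.800e+02  5.000e-02 -1.271e+01] F [ 0.41  0.18 -1.82] t 5.4 open 0.02990525097775971
rot [-0.0001  0.0009  0.0016] shift cm [0.05 0.01 6.5 ]
```

View pics/c2.png

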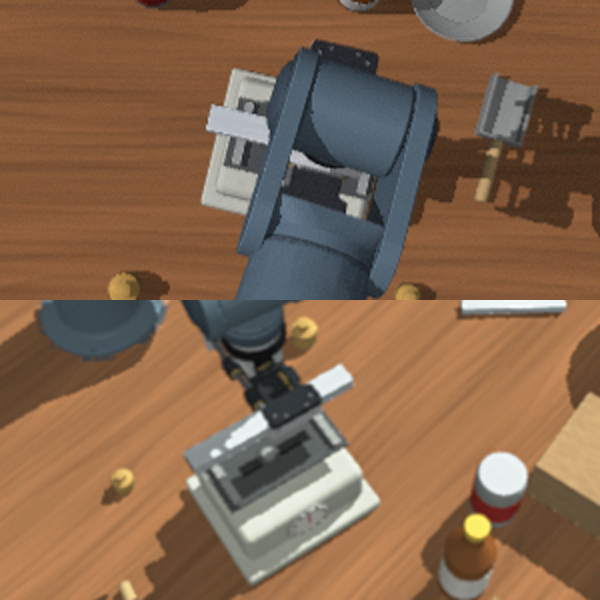

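The bar hangs above the carrier in line with the slot. I'll lower it.

>>> jog_arm --deltas "0 0 0 0.05 0 2 1;0 0 0 0.05 0 4 1;0 0 0 0.05 0 5.5 1;0 0 0 0.05 0 6.2 1;0 0 0 0.05 0 6.6 1;0 0 0 0.05 0 6.75 1;0 0 0 0.05 0 6.85 1;0 0 0 0.05 0 6.85 1;0 0 0 0.05 0 6.85 1"

```text
time_s: 6.4
tcp_pos: [0.5032, -0.0381, 0.1575]
orientation: [180.0, -0.1, -12.8]
force: [0.7, -0.9, -2.3]
opening: 0.0295
```

>>> jog_arm --deltas "0 0 0 0 0 0 1;0 0 0 0 0 0.1 1;0 0 0 0 0 0.1 1;0 0 0 0 0 0.1 1"

```text
time_s: 6.8
tcp_pos: [0.5028, -0.038, 0.1559]
orientation: [-180.0, 0.0, -12.8]
force: [-0.1, -0.1, -1.7]
opening: 0.0299
```

>>> jog_arm --deltas "0 0 0 0 0 0.05 1;0 0 0 0 0 0.05 1;0 0 0 0 0 0.1 1;0 0 0 0 0 0.1 1;0 0 0 0 0 0.1 1"

```text
time_s: 7.3
tcp_pos: [0.5028, -0.038, 0.1551]
orientation: [180.0, -0.0, -12.8]
force: [0.1, 0.5, -0.7]
opening: 0.0297
```

Contact with the stud is felt: the carried weight is coming off. Releasing and rising.

>>> jog_arm --deltas "0 0 0 0 0 0 -0.3;0 0 0 0 0 0 -0.3;0 0 0 0 0 0 -0.3;0 0 0 0 0 0 -0.3;0 0 0 0 0 0 -0.3;0 0 0 0 0 0 -0.3;0 0 0 0 0 -1 -0.3;0 0 0 0 0 -3 -0.3;0 0 0 0 0 -6 1;0 0 0 0 0 -8 1;0 0 0 0 0 -8 1;0 0 0 0 0 -8 1;0 0 0 0 0 -8 1;0 0 0 0 0 -8 1"

```text
time_s: 8.7
tcp_pos: [0.502, -0.0378, 0.2334]
orientation: [-180.0, 0.2, -12.8]
force: [0.3, -0.1, -0.1]
opening: 0.0168
```

```bash
python3 - <<'E'
from h import *
o=np.array([.5025,-.0379]);y=np.array([.2217,.9751])
to(*(o+y*.08),.19,-12.8)
g=cam('wrist');h=cam('scene','s3.png')
c=np.vstack([cv2.resize(x,(480,300),interpolation=cv2.INTER_CUBIC) for x in (g['frame'],h['frame'][190:290,230:390])])
cv2.imwrite('pics/c3.png',c[:,:,::-1])
E
```

```text
pose [ 0.502  -0.0378  0.2334] [-1.7999e+02  1.5000e-01 -1.2780e+01] F [ 0.31 -0.07 -0.12] t 8.7 open 0.016764116222217244
rot [-0.0002  0.0027  0.0004] shift cm [ 0.07 -8.    4.34]
```

View pics/c3.png

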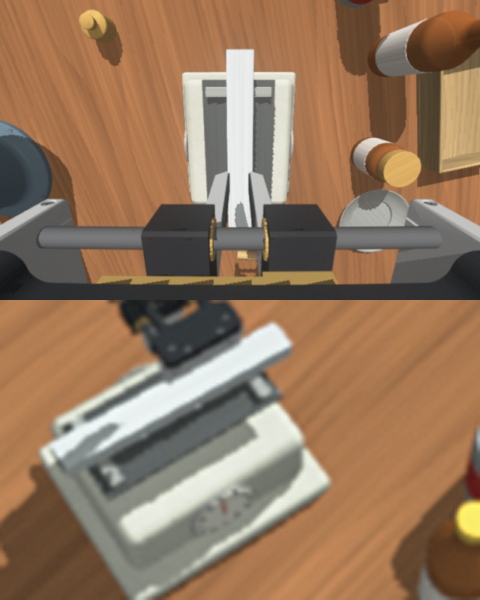

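The bar lies along the carrier over both rest bars. Moving to the left end with the fingers shut.

>>> jog_arm --deltas "0 0 0 0.05 -4 1 1;0 0 0 0.05 -8 2 1;0 0 0 0.05 -8 3 1;0 0 0 0.05 -8 5 1;0 0 0 0.05 -8 5.5 1;0 0 0 0.05 -8 5.5 1;0 0 0 0.05 -8 5.5 1"

```text
time_s: 9.5
tcp_pos: [0.5213, 0.0394, 0.1805]
orientation: [180.0, -0.0, -12.8]
force: [0.0, 0.0, 0.1]
opening: 0.0005
```

>>> jog_arm --deltas "0 0 0 0 0 0.2 1;0 0 0 0 0 0.4 1;0 0 0 0 0 0.6 1;0 0 0 0 0 0.8 1;0 0 0 0 0 1.0 1;0 0 0 0 0 1.0 1"

```text
time_s: 10.1
tcp_pos: [0.5207, 0.04, 0.1695]
orientation: [180.0, 0.0, -12.8]
force: [0.6, -0.4, 0.4]
opening: 0.0008
```

>>> jog_arm --deltas "0 0 0 0 0 0.1 1;0 0 0 0 0 0.2 1;0 0 0 0 0 0.3 1;0 0 0 0 0 0.3 1;0 0 0 0 0 0.3 1"

```text
time_s: 10.6
tcp_pos: [0.521, 0.0399, 0.167]
orientation: [180.0, 0.0, -12.8]
force: [0.6, -0.2, -0.3]
opening: 0.0006
```

>>> jog_arm --deltas "0 0 0 0 0 0.1 1;0 0 0 0 0 0.15 1;0 0 0 0 0 0.2 1;0 0 0 0 0 0.2 1;0 0 0 0 0 0.2 1"

```text
time_s: 11.1
tcp_pos: [0.5211, 0.0399, 0.1652]
orientation: [-180.0, -0.0, -12.8]
force: [-0.6, 1.2, 1.2]
opening: 0.0004
```

>>> jog_arm --deltas "0 0 0 0 0 0.05 1;0 0 0 0 0 0.1 1;0 0 0 0 0 0.1 1;0 0 0 0 0 0.1 1"

```text
time_s: 11.5
tcp_pos: [0.5212, 0.0399, 0.1642]
orientation: [-180.0, -0.0, -12.8]
force: [-0.4, 0.1, 3.6]
opening: 0.0006
```

>>> jog_arm --deltas "0 0 0 0 0 0.04 1;0 0 0 0 0 0.04 1;0 0 0 0 0 0.04 1;0 0 0 0 0 0.04 1"

```text
time_s: 11.9
tcp_pos: [0.5211, 0.0399, 0.1637]
orientation: [-180.0, -0.0, -12.8]
force: [-1.4, 0.5, 4.6]
opening: 0.0001
```

The left end was down on its bar (about 4.6 N, firm). Now the right end.

>>> jog_arm --deltas "0 0 0 0 0 -1.5 1;0 0 0 0 0 -3 1;0 0 0 0 4 -3 1;0 0 0 0 8 -3 1;0 0 0 0 12 -3 1;0 0 0 0 16 -3 1;0 0 0 0 16 -3 1;0 0 0 0 16 -1.8 1;0 0 0 0 16 -1.4 1;0 0 0 0 16 -1.4 1;0 0 0 0 16 -1.4 1"

```text
time_s: 13.0
tcp_pos: [0.4856, -0.115, 0.1772]
orientation: [-180.0, 0.0, -12.7]
force: [0.3, 0.2, -0.1]
opening: 0.0007
```

```bash
python3 - <<'E'
from h import *
o=np.array([.5025,-.0379]);y=np.array([.2217,.9751])
to(*(o-y*.08),.165,-12.8)
E
```

```text
pose [ 0.4856 -0.115   0.1772] [-1.7998e+02  4.0000e-02 -1.2670e+01] F [ 0.33  0.24 -0.13] t 13.0 open 0.0007371106054180157
rot [-0.0003  0.0008  0.0022] shift cm [-0.06  0.11  1.22]
```

>>> jog_arm --deltas "0 0 0 -0.05 0.1 0.15 1;0 0 0 -0.05 0.1 0.3 1;0 0 0 -0.05 0.1 0.45 1;0 0 0 -0.05 0.1 0.5 1;0 0 0 -0.05 0.1 0.5 1"

```text
time_s: 13.5
tcp_pos: [0.4848, -0.117, 0.1725]
orientation: [-180.0, 0.0, -12.8]
force: [0.4, 0.8, 0.6]
opening: 0.0007
```

>>> jog_arm --deltas "0 0 0 0 0 0.1 1;0 0 0 0 0 0.2 1;0 0 0 0 0 0.3 1;0 0 0 0 0 0.4 1;0 0 0 0 0 0.4 1;0 0 0 0 0 0.4 1"

```text
time_s: 14.1
tcp_pos: [0.485, -0.1171, 0.1687]
orientation: [180.0, -0.0, -12.8]
force: [-0.1, -0.3, 0.8]
opening: 0.0004
```

>>> jog_arm --deltas "0 0 0 0 0 0.1 1;0 0 0 0 0 0.2 1;0 0 0 0 0 0.3 1;0 0 0 0 0 0.35 1;0 0 0 0 0 0.35 1;0 0 0 0 0 0.35 1"

```text
time_s: 14.7
tcp_pos: [0.4849, -0.1171, 0.1652]
orientation: [180.0, -0.0, -12.8]
force: [-0.9, -1.0, 3.1]
opening: 0.0002
```

>>> jog_arm --deltas "0 0 0 0 0 0.05 1;0 0 0 0 0 0.07 1;0 0 0 0 0 0.07 1;0 0 0 0 0 0.07 1"

```text
time_s: 15.1
tcp_pos: [0.4849, -0.1171, 0.1645]
orientation: [180.0, -0.0, -12.8]
force: [-1.3, -2.1, 4.4]
opening: 0.0007
```

```bash
python3 - <<'E'
from h import *
to(.5004,-.0471,.165,-12.8)
h=cam('scene','s4.png')
c=cv2.resize(h['frame'][190:290,230:390],(640,400),interpolation=cv2.INTER_CUBIC)
cv2.imwrite('pics/c4.png',c[:,:,::-1])
E
```

```text
pose [ 0.4849 -0.1171  0.1645] [ 1.7999e+02 -1.0000e-02 -1.2780e+01] F [-1.32 -2.06  4.43] t 15.1 open 0.0007053250147640139
rot [ 0.0002 -0.0002  0.0004] shift cm [-0.04 -7.16 -0.05]
```

View pics/c4.png

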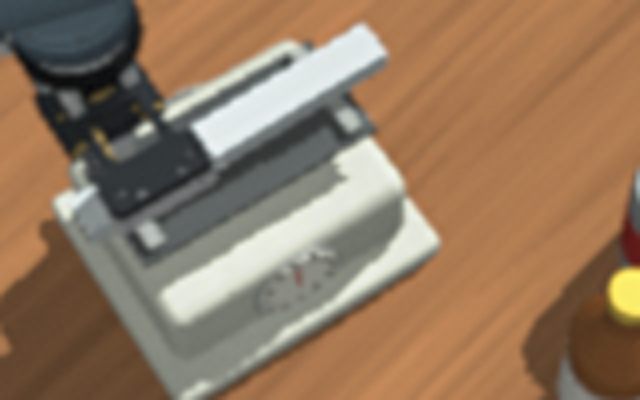

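The view shows the right end pressed down (left of picture) and the far, left end standing clear of its rest bar. Both ends rock as expected. Now over the stud.

>>> jog_arm --deltas "0 0 0 0 0 -0.5 1;0 0 0 0 0 -1.5 1;0 0 0 0 0 -2.5 1;0 0 0 0 -3.5 -2.5 1;0 0 0 -0.05 -7.15 -2.5 1;0 0 0 -0.05 -7.15 -2 1;0 0 0 -0.05 -7.15 -1 1;0 0 0 -0.05 -7.15 -0.8 1;0 0 0 -0.05 -7.15 -0.8 1"

```text
time_s: 16.05
tcp_pos: [0.4996, -0.0478, 0.1715]
orientation: [-180.0, 0.1, -12.9]
force: [0.2, 0.1, 0.6]
opening: 0.0006
```

>>> jog_arm --deltas "0 0 0 0 0 0.1 1;0 0 0 0 0 0.2 1;0 0 0 0 0 0.25 1;0 0 0 0 0 0.3 1;0 0 0 0 0 0.35 1;0 0 0 0 0 0.35 1;0 0 0 0 0 0.35 1"

```text
time_s: 16.75
tcp_pos: [0.5004, -0.0473, 0.1692]
orientation: [180.0, -0.0, -12.8]
force: [-0.4, -1.5, 0.8]
opening: 0.0002
```

>>> jog_arm --deltas "0 0 0 0 0 0.05 1;0 0 0 0 0 0.1 1;0 0 0 0 0 0.15 1;0 0 0 0 0 0.2 1;0 0 0 0 0 0.2 1;0 0 0 0 0 0.2 1"

```text
time_s: 17.35
tcp_pos: [0.5005, -0.0474, 0.1673]
orientation: [180.0, -0.0, -12.8]
force: [-0.0, -3.0, 4.7]
opening: 0.0005
```

>>> jog_arm --deltas "0 0 0 0 0 0.05 1;0 0 0 0 0 0.1 1;0 0 0 0 0 0.15 1;0 0 0 0 0 0.2 1;0 0 0 0 0 0.2 1;0 0 0 0 0 0.2 1"

```text
time_s: 17.95
tcp_pos: [0.5007, -0.0476, 0.1659]
orientation: [179.9, -0.1, -12.8]
force: [-1.9, -2.8, 8.3]
opening: 0.0005
```

>>> jog_arm --deltas "0 0 0 0 0 0.05 1;0 0 0 0 0 0.1 1;0 0 0 0 0 0.15 1;0 0 0 0 0 0.2 1;0 0 0 0 0 0.2 1;0 0 0 0 0 0.2 1"

```text
time_s: 18.55
tcp_pos: [0.5006, -0.0478, 0.1639]
orientation: [179.9, -0.1, -12.8]
force: [-2.7, -3.5, 8.4]
opening: 0.0005
```

The force held flat over 2 mm, so the stud seems to be sliding. Continuing.

>>> jog_arm --deltas "0 0 0 0 0 0.05 1;0 0 0 0 0 0.1 1;0 0 0 0 0 0.15 1;0 0 0 0 0 0.15 1;0 0 0 0 0 0.15 1"

```text
time_s: 19.05
tcp_pos: [0.5004, -0.048, 0.1624]
orientation: [179.9, -0.0, -12.8]
force: [-2.4, -4.1, 9.6]
opening: 0.0007
```

```bash
python3 - <<'E'
from h import *
s=state();print(s['torque'],s['force'])
E
```

```text
[-0.89309633  0.74525121 -0.02716094] [-2.40509281 -4.0703594   9.554026  ]
```

>>> jog_arm --deltas "0 0 0 0 0.03 0.05 1;0 0 0 0 0.05 0.1 1;0 0 0 0 0.05 0.15 1;0 0 0 0 0.05 0.15 1;0 0 0 0 0.05 0.15 1"

```text
time_s: 19.55
tcp_pos: [0.5003, -0.0482, 0.161]
orientation: [179.9, -0.0, -12.8]
force: [-3.6, -2.6, 9.5]
opening: 0.0004
```

>>> jog_arm --deltas "0 0 0 0 0 0.05 1;0 0 0 0 0 0.1 1;0 0 0 0 0 0.1 1;0 0 0 0 0 0.1 1;0 0 0 0 0 0.1 1"

```text
time_s: 20.05
tcp_pos: [0.5002, -0.0482, 0.1603]
orientation: [179.9, -0.0, -12.8]
force: [-4.2, -3.1, 10.9]
opening: 0.0003
```

>>> jog_arm --deltas "0 0 0 -0.03 0.03 0.05 1;0 0 0 -0.05 0.05 0.1 1;0 0 0 -0.05 0.05 0.1 1;0 0 0 -0.05 0.05 0.1 1;0 0 0 -0.05 0.05 0.1 1"

```text
time_s: 20.55
tcp_pos: [0.5002, -0.0482, 0.1597]
orientation: [180.0, -0.1, -12.8]
force: [-3.2, -0.5, 11.8]
opening: 0.0006
```

>>> jog_arm --deltas "0 0 0 -0.02 0 0.05 1;0 0 0 -0.05 0 0.1 1;0 0 0 -0.05 0 0.15 1;0 0 0 -0.05 0 0.15 1;0 0 0 -0.05 0 0.15 1"

```text
time_s: 21.05
tcp_pos: [0.5001, -0.0482, 0.1587]
orientation: [180.0, -0.1, -12.8]
force: [-3.2, -1.2, 12.8]
opening: 0.0004
```

>>> jog_arm --deltas "0 0 0 -0.02 0 0.05 1;0 0 0 -0.04 0 0.1 1;0 0 0 -0.04 0 0.15 1;0 0 0 -0.04 0 0.15 1;0 0 0 -0.04 0 0.15 1;0 0 0 -0.04 0 0.15 1"

```text
time_s: 21.65
tcp_pos: [0.5001, -0.0482, 0.1578]
orientation: [180.0, -0.2, -12.8]
force: [-2.9, -0.9, 15.1]
opening: 0.0002
```

>>> jog_arm --deltas "0 0 0 -0.02 0 0.05 1;0 0 0 -0.02 0 0.1 1;0 0 0 -0.02 0 0.1 1;0 0 0 -0.02 0 0.1 1;0 0 0 -0.02 0 0.1 1;0 0 0 -0.02 0 0.1 1"

```text
time_s: 22.25
tcp_pos: [0.5001, -0.0482, 0.1571]
orientation: [180.0, -0.2, -12.8]
force: [-4.8, -1.4, 17.6]
opening: 0.0005
```

```bash
python3 - <<'E'
from h import *
o=np.array([.5025,-.0379]);y=np.array([.2217,.9751])
to(*(o+y*.08),.172,-12.8)
h=cam('scene','s5.png')
c=cv2.resize(h['frame'][190:290,230:390],(640,400),interpolation=cv2.INTER_CUBIC)
cv2.imwrite('pics/c5.png',c[:,:,::-1])
E
```

```text
pose [ 0.5001 -0.0482  0.1571] [179.98  -0.23 -12.77] F [-4.77 -1.4  17.62] t 22.25 open 0.0005148613139539083
rot [ 0.0003 -0.004   0.0006] shift cm [ 0.01 -9.06 -1.49]
```

View pics/c5.png

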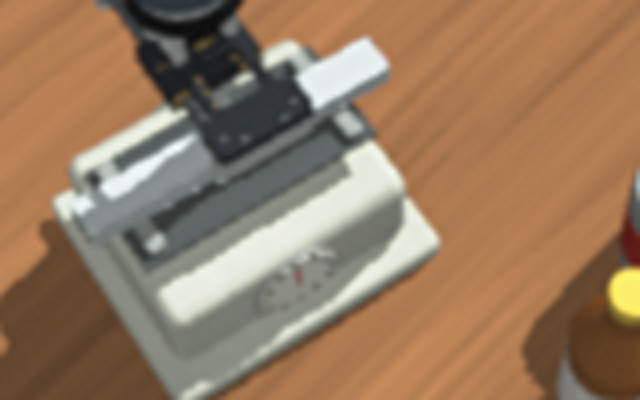

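The bar now looks level on both bars, and the force rises at the spring's own stiffness (17.6 N), so it is bedded. I'll lift off and press the left end again.

>>> jog_arm --deltas "0 0 0 0 0 -0.3 1;0 0 0 0 0 -0.8 1;0 0 0 0 0 -2.5 1;0 0 0 0 0 -3.5 1;0 0.0 0 0 -5 -3.5 1;0 0 0 0 -9.05 -3.5 1;0 0 0 0 -9.05 -2.5 1;0 0 0 0 -9.05 -1.4 1;0 0 0 0 -9.05 -1.2 1;0 0 0 0 -9.05 -1.2 1;0 0 0 0 -9.05 -1.2 1"

```text
time_s: 23.4
tcp_pos: [0.5183, 0.0395, 0.1657]
orientation: [180.0, 0.0, -12.9]
force: [-0.2, -0.4, -0.6]
opening: 0.0002
```

>>> jog_arm --deltas "0 0 0 0 0 0.1 1;0 0 0 0 0 0.15 1;0 0 0 0 0 0.15 1;0 0 0 0 0 0.15 1"

```text
time_s: 23.8
tcp_pos: [0.5187, 0.0402, 0.1647]
orientation: [180.0, -0.0, -12.8]
force: [0.2, -2.1, 2.2]
opening: 0.0008
```

>>> jog_arm --deltas "0 0 0 0 0 0.05 1;0 0 0 0 0 0.1 1;0 0 0 0 0 0.1 1;0 0 0 0 0 0.1 1"

```text
time_s: 24.2
tcp_pos: [0.5187, 0.0402, 0.1637]
orientation: [180.0, -0.1, -12.8]
force: [0.3, -2.7, 3.2]
opening: 0.0004
```

>>> jog_arm --deltas "0 0 0 0 0 0.05 1;0 0 0 0 0 0.05 1;0 0 0 0 0 0.05 1"

```text
time_s: 24.5
tcp_pos: [0.5188, 0.0402, 0.1632]
orientation: [180.0, -0.1, -12.8]
force: [-0.4, -4.3, 4.2]
opening: 0.0005
```

>>> jog_arm --deltas "0 0 0 0 0 -0.5 1;0 0 0 0 0 -1.5 1;0 0 0 0 0 -2.5 1;0 0 0 0.1 5 -2.5 1;0 0 0 0.1 10 -2.5 1;0 0 0 0.1 14 -2.5 1;0 0 0 0.1 16 -2.5 1;0 0 0 0.1 16 -1.6 1;0 0 0 0.1 16 -1.0 1;0 0 0 0.1 16 -0.8 1;0 0 0 0.1 16 -0.8 1;0 0 0 0.1 16 -0.8 1"

```text
time_s: 25.7
tcp_pos: [0.4842, -0.1149, 0.1708]
orientation: [-180.0, 0.0, -12.7]
force: [-0.4, -0.0, 0.0]
opening: 0.0008
```

>>> jog_arm --deltas "0 0 0 0 0.15 0.1 1;0 0 0 0 0.15 0.2 1;0 0 0 0 0.15 0.3 1;0 0 0 0 0.15 0.3 1;0 0 0 0 0.15 0.3 1"

```text
time_s: 26.2
tcp_pos: [0.4837, -0.1172, 0.1678]
orientation: [-180.0, 0.0, -12.8]
force: [-0.2, 1.2, 0.0]
opening: 0.0005
```

>>> jog_arm --deltas "0 0 0 0 0 0.1 1;0 0 0 0 0 0.15 1;0 0 0 0 0 0.2 1;0 0 0 0 0 0.2 1;0 0 0 0 0 0.2 1"

```text
time_s: 26.7
tcp_pos: [0.4837, -0.1172, 0.1659]
orientation: [-180.0, -0.0, -12.8]
force: [-0.2, -0.5, 0.2]
opening: 0.0005
```

>>> jog_arm --deltas "0 0 0 0 0 0.1 1;0 0 0 0 0 0.15 1;0 0 0 0 0 0.15 1;0 0 0 0 0 0.15 1"

```text
time_s: 27.1
tcp_pos: [0.4838, -0.1173, 0.1646]
orientation: [180.0, -0.0, -12.8]
force: [-0.2, 0.7, 1.5]
opening: 0.0008
```

>>> jog_arm --deltas "0 0 0 0 0 0.05 1;0 0 0 0 0 0.05 1;0 0 0 0 0 0.05 1"

```text
time_s: 27.4
tcp_pos: [0.4838, -0.1173, 0.1641]
orientation: [180.0, -0.0, -12.8]
force: [-0.6, 0.3, 4.5]
opening: 0.0003
```

The right end met resistance at the same height as the left (about 0.165 m, against about 0.172 m before), so it no longer rocks. Backing off to inspect.

>>> jog_arm --deltas "0 0 0 0 0 -0.5 1;0 0 0 0 0 -1.5 1;0 0 0 0 0 -4 1;0 0 0 0 0 -8 1;0 0 0 0 0 -12 1;0 0 0 0 10 -12 1;0 0 0 -5 20 -12 1;0 0 0 -5 25 -12 1;0 0 0 -5 25 -12 1;0 0 0 -5 25 -12 1;0 0 0 -5 25 -12 1;0 0 0 -5 25 -12 1;0 0 0 -5 25 -12 1"

```text
time_s: 28.7
tcp_pos: [0.3801, -0.3491, 0.284]
orientation: [-180.0, -0.0, -12.7]
force: [-0.1, 0.6, -0.5]
opening: 0.0003
```

```bash
python3 - <<'E'
from h import *
print(state()['tcp_pos'],state()['force'])
g=cam('top');h=cam('scene')
c=np.vstack([cv2.resize(x,(480,300),interpolation=cv2.INTER_CUBIC) for x in (g['frame'][170:290,290:482],h['frame'][190:290,230:390])])
cv2.imwrite('pics/c6.png',c[:,:,::-1])
hsv=cv2.cvtColor(g['frame'],cv2.COLOR_RGB2HSV)
o=np.array([.5025,-.0379]);y=np.array([.2217,.9751]);x=np.array([y[1],-y[0]])
im=cv2.GaussianBlur(g['frame'].mean(2).astype(np.float32),(0,0),.5)
# brightness profiles along and across bar, at bar top plane
def prof(pts): 
    uv=proj(g,np.c_[pts,np.full(len(pts),.166)]).astype(np.float32); return cv2.remap(im,uv[:,0].reshape(1,-1),uv[:,1].reshape(1,-1),1).ravel()
t=np.arange(-.14,.141,.004);print('along',np.round(t*1000)[:8],prof(o+t[:,None]*y).astype(int))
t=np.arange(-.03,.031,.003)
for k in (.1,.05,0,-.05,-.1): print('across',k,prof(o+k*y+t[:,None]*x).astype(int))
E
```

```text
[ 0.38008403 -0.34914646  0.28404221] [-0.10987357  0.6230824  -0.50493702]
along [-140. -136. -132. -128. -124. -120. -116. -112.] [ 43  45  44  44  46  50 144 180 180 180 180 181 180 183 182 183 183 183
 183 184 183 183 184 185 185 184 185 184 185 183 184 184 185 184 182 183
 184 183 183 182 184 183 184 183 183 182 183 183 182 181 179 180 180 180
 181 179 180 180 179 179 179 179 180 179 180 175 104  83  81  82  80]
across 0.1 [165 165 167 166 162 152 142 179 181 180 179 178 179 181 181 174 160 164
 165 166 168]
across 0.05 [ 71  72  73  73  73  87 144 181 182 182 183 179 179 181 178 155  76  68
  70  71  72]
across 0 [ 72  72  72  72  70  91 150 183 184 184 183 183 183 184 180 149  75  68
  70  72  73]
across -0.05 [ 71  72  73  74  73 105 162 186 185 184 186 184 184 186 180 137  72  68
  71  72  72]
across -0.1 [ 48  47  49  50  62 110 168 184 183 180 180 179 181 181 172 122  63  49
  46  50  51]
```

View pics/c6.png

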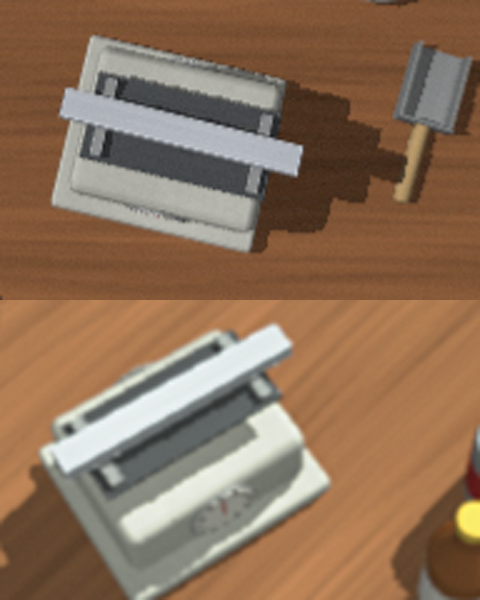

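The final view shows the bar over both rest bars. It is centred within about 2 mm lengthwise and 1 mm crosswise, and the arm is clear. Handing in.

```bash
python3 -c "
from station import *
print(close_job())"
```

```text
the job is handed in; nothing more can be done
None
```

The straightedge now lies bedded on both rest bars, centred over the slot to within about 2 mm, and pressing its ends no longer rocks it. I handed the job in at about 29 s with the arm clear of everything.

- **First rock test:** I laid the larger straightedge across the bars, let go and pressed the left end with about 4.6 N. It was already down on its bar. The right end stood high, first met at a TCP height of about 0.172 m. It tipped down to about 0.166 m, ending at about 4.4 N, with the left end seen lifting.
- **Bearing down:** Above the stud, the force stayed at about 8–10 N while the stud slid. It then rose about as steeply as the spring alone to 17.6 N. With the straightedge's own weight that is roughly 20 N on the carrier, under the 25 N limit.
- **Second rock test:** Pressed again to about 4.2 N (left) and 4.5 N (right), both ends met resistance at nearly the same height, about 0.165 m.

**Uncertainties:**
- The force and height readings scatter by about 0.5 N and 0.5 mm, so a rock smaller than that would not have shown.
- Sideways friction of up to about 5 N appeared during some presses, but the last pictures showed the bar still in place.

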